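Clear the tub away and hold the sprung pan clamp open

ROBOT

A 6-joint arm with a two-finger parallel gripper is mounted at the origin on a cart in front of the work surface, level with it; the furniture and walls round the work are solid. World frame = base frame: x ahead of the robot, y to its left, z up, the work surface at z = 0. Lengths are in m, angles in rad, forces in N, time in s.
With the tool pointing down it reaches from about 0.35 to 0.875 m from the base axis. Payload 4.2 kg.
Tool frame: the origin (TCP) lies at the very end of the fingers, on their centre line; the grasp point (between the pads) lies grasp_offset behind it (grasp_offset is the distance from the TCP to the grasp point, in m); z points along the fingers, y is the line along which they close (so a half turn about z gives the same grasp; the last joint's range is limited). The gripper opens to 85 mm and grips with 20 to 120 N. Pads are 22 mm wide; open, the fingers measure 114 mm over their backs; the gripper's body (76 mm by 85 mm) begins 54 mm behind the grasp point. The pads swing forward as they close: fully open they stand 13 mm farther back than shut.
Start: joints at [1.393, 0.385, 0.008, 0, -1.194, -0.259], TCP at [0.264, 0.566, 0.231] pointing down, gripper open.
Joint ranges: [-3.14, 3.14], [-1.21, 2.06], [-1.07, 1.41], [-3.16, 2.05], [-2.99, -0.16], [-3.1, 3.1]. Speed limits (rad/s): [2.79, 2.79, 3.14, 3.14, 3.14, 3.14].

INTERFACE

Orientations are given as a unit quaternion [w, x, y, z].
In Python, from station import * gives the robot as it stands. The module is installed in compiled form; this text tells all that it offers.
- The arm moves only by the tool carry_out, never from a script. Its arguments are lists of equal length, an entry for each row: "translation": the shift along the tool's x, y, z in m, a list of three; "roll": the turn about the tool's z in rad. A call has 1 to 20 rows; each row shifts and turns the commanded pose from where the row before left it, along the tool's axes as they then stand; what a row does not reach is not made up. A row lasts 1/12 s, in which the tool goes at most 41.7 mm and 7.16 degrees, less where a joint would pass 70% of its speed; a pose out of reach is approached as far as the arm can. A call with a gripper value outside its range is refused whole. "hand" is the opening, from -1 (shut) to 1 (fully open), set as the call begins (left out, the last holds). The fingers move at their own pace and stop on an object; "squeeze" is the grip in N (left out, the last holds). Time passes only in rows, so rows that do not move let the fingers close. It gives the time, the measured TCP pose, the force, the opening and the grip force at its end, in the units of the state.
- get_state(): the state, without advancing time (a new reading comes with each control period).
- read_camera(name): name is "side" or "top"; returns the picture (384x512x3 uint8, red, green, blue); there is no depth.
- camera_params(name): a dict with "fov_y" (degrees; the focal length in pixels is half the picture's height over the tangent of half this angle, whatever the lens; pixels are square), "cx", "cy" (the principal point, pixels), "eye" and "attitude" of the camera in the world. Camera axes: x right, y up, looking along -z (the intrinsics and any distortion apply to the point x, -y, -z); pixel columns grow to the right and rows downward; lengths in m; the calibration is good to about 2 mm. A picture is of the moment at which its call begins. camera_params takes no time and is no camera call.
- close_job(): hands the job in; it is judged then, once.
Trained networks look in the newest picture that a camera, given by its name, has taken for a name from the list of things; names that differ only in an ending like _2 or _b are one class to them, and where a whole thing is asked for, a point or a joint stands for the part that bears it (a point fixed in the world has none). Each returns a list of dicts, best first, with "score" (0 to 1); they miss things now and then, are a little off and sometimes report something else, mostly with a low value. They report only what shows in the picture. A call takes as long as a camera call.
- recognise(camera, target): "at" ([column, row] in pixels, amid what is visible of it).
- tip_of(camera, target): "at" ([column, row] in pixels: a listed point, or the origin of a listed thing).
The state is a dict: "time_s": time; "q": joint angles; "qvel": joint speeds; "joint_efforts": joint torques, N m; "eef_pos": TCP position; "tool_rot": TCP orientation; "wrist_force": force on the tool from outside, world axes, zero at the start; "wrist_torque": the same for the moment, N m; "gripper_width": finger opening in m; "gripper_force": force on a finger pad.
Only numpy, scipy, OpenCV 4.12 (cv2) and the standard library are available. Lean on these libraries where they do the work, as an engineer would, in place of code of your own. Each camera call takes 0.05 s, during which the arm holds its last target. There are 200 camera calls.

TASK

The white tub has been left in the swing of the pan clamp's sprung arm. Lift the tub (its rim can be pinched), set it down upright on the middle of the round cork trivet and let go of it; then swing the clamp arm, which has a red upright grip pin, against its spring all the way to the stop post with the red sleeve, and finish while still holding it there, so that the cook can put a saucepan in. Do not drop the tub, do not let the clamp arm press against it, and leave the onion, the garlic and the spice pot where they are.

Things in the scene. Friction and masses are not known exactly. Their poses are not given: they have to be found in the camera images.
- tub: Loose white ribbed deli tub, open on top, empty, 70 to 140 g: 148 mm across the rim, 104 mm high, base 102 mm across; its upper 35 mm is a wider band. The wall counts as up to 20 mm thick for the fingers, its middle 65 mm from the tub's axis at the rim. Origin: centre of the underside; z up. Pinch the rim from above, one finger inside, anywhere round it.
- trivet: Round flat cork trivet, 150 mm across, 10 mm thick, fixed on the range top. Origin: centre of its underside, so its top face is 10 mm above the origin.
- clamp: Fixed pan clamp: steel foot 120 x 100 mm with a coil-sprung pivot body and hanger (top 111 mm), a fixed pan rest bar 125 mm long and a sprung arm. Stop posts 46 mm from the pivot: black sleeve (arm at rest), red sleeve (fully open). Origin: foot of the pivot axis, z up. In its frame the arm points 150 deg from x (towards y) at rest, 230 deg fully open.
- clamp_pivot (a point): Point on the upright pivot axis of the arm, 78 mm above the range top. The arm turns about the vertical line through it.
- grip_pin_top (a point): Centre of the top end of the red grip pin on the arm's outer end, 148 mm above the range top, 120 mm from the pivot axis. The pin is upright, round, 16 mm thick, fixed to the arm, free for 60 mm below its top. Below it: steel arm 16 mm wide, 69 to 81 mm high, and a black roller 26 mm across, 26 to 66 mm high.
- clamp_arm (a joint): Angle of the sprung arm in rad: 0 at rest (spring holds it against the black stop), 1.40 hard against the red stop. It grows anticlockwise seen from above. The spring always drives it back to 0; at the pin it takes about 2 N to leave the rest and 7 N at the stop.
- onion: Loose red onion, 64 x 67 mm, 71 mm high, origin under its middle; bystander.
- garlic: Loose garlic bulb, 56 mm across and high, origin under its middle; bystander.
- spice_pot: Loose spice jar with a dark lid, 44 mm across, 105 mm high, origin under its middle; bystander.

How it is judged:
By the outcome, as a careful person would: the job done as asked, in the order asked, and still so for the second after the job is handed in, while the arm keeps its last pose, push and grip.
It also fails if it takes over 64 s, if anything falls off the work surface, if the arm or the gripper's body presses on something with over 40 N, if the wrist force passes 120 N, or if a joint passes its speed limit or range.

## Working session

There is one attempt and no reset: what is moved stays moved. The work goes in short steps, Python scripts to look and compute and a tool call to move; the robot and the scene stay as the last step left them, time stands still between calls to the robot, and variables do not carry over. Pictures are saved under pics/ and viewed, at most 10 in all, crops included, and the job is handed in when it is done.

Besides the shell and the picture viewer there is one more tool, called after "Request:" as name(argument=value, ...), one argument or row to a line, values as JSON. carry_out: Moves the arm, as the interface text tells. Its arguments: {"type":"object","properties":{"translation":{"type":"array","items":{"type":"array","items":{"type":"number"}}},"roll":{"type":"array","items":{"type":"number"}},"hand":{"type":"number"},"squeeze":{"type":"number"}},"required":["translation","roll"]}

```bash
mkdir -p pics
cat > h.py <<'E'
from station import *
import numpy as np, cv2
from scipy.spatial.transform import Rotation as R
def cam(n):
    p=camera_params(n); return p
def rot(a):
    a=np.array(a,float)
    return a if a.shape==(3,3) else R.from_quat(a,scalar_first=True).as_matrix()
def ray(n,uv):
    p=cam(n); f=192/np.tan(np.radians(p['fov_y'])/2)
    d=np.array([(uv[0]-p['cx'])/f,-(uv[1]-p['cy'])/f,-1.])
    return np.array(p['eye']),rot(p['attitude'])@d
def atz(n,uv,z):
    e,d=ray(n,uv); return e+d*(z-e[2])/d[2]
def proj(n,P):
    p=cam(n); f=192/np.tan(np.radians(p['fov_y'])/2)
    c=rot(p['attitude']).T@(np.array(P)-p['eye'])
    return np.array([p['cx']+f*c[0]/-c[2],p['cy']-f*c[1]/-c[2]])
E
python3 - <<'E'
from h import *
for n in('side','top'):
    print(camera_params(n)); cv2.imwrite(f'pics/{n}0.png',read_camera(n)[:,:,::-1])
H=dict(tub=0,trivet=0,clamp=0,clamp_pivot=.078,grip_pin_top=.148,onion=0,garlic=0,spice_pot=0)
for n in('side','top'):
  for t,z in H.items():
    for d in tip_of(n,t)[:2]: print(n,t,np.round(d['at'],1),round(d['score'],2),atz(n,d['at'],z).round(4))
s=get_state();print(s)
E
```

```text
{'fov_y': 57.89675061907236, 'cx': 254.54828805350164, 'cy': 190.63576251498188, 'eye': array([0.59631319, 0.5992854 , 0.63715202]), 'attitude': array([0.02130478, 0.0099185 , 0.43143388, 0.90183842])}
{'fov_y': 51.328333387794146, 'cx': 256.0714916163622, 'cy': 190.29621660141297, 'eye': array([ 0.17961675, -0.08386163,  1.13841944]), 'attitude': array([ 0.71958559,  0.13078377, -0.12338982, -0.67072136])}
side tub [289.4 172.9] 0.93 [ 0.4466 -0.2734  0.    ]
side trivet [265.1 289.1] 0.77 [0.5526 0.1498 0.    ]
side trivet [296.9 169.8] 0.57 [ 0.4209 -0.2888  0.    ]
side clamp [255.9 201. ] 0.75 [ 0.5579 -0.1437  0.    ]
side clamp_pivot [252.5 179.7] 0.59 [ 0.5673 -0.1405  0.078 ]
side grip_pin_top [296.8 167.3] 0.82 [ 0.4604 -0.093   0.148 ]
side onion [212.9 235.8] 0.98 [ 0.6728 -0.0143  0.    ]
side garlic [332.3 295.2] 0.55 [0.4108 0.1719 0.    ]
side spice_pot [188.8 269.8] 0.68 [0.7227 0.0898 0.    ]
top tub [331.2 244.7] 0.87 [ 0.4565 -0.2852  0.    ]
top tub [286.9 208.4] 0.73 [ 0.558  -0.1524  0.    ]
top trivet [186.  202.1] 0.95 [0.5565 0.1516 0.    ]
top clamp [287.2 
[... 444 characters left out ...]
s': 0.9, 'q': array([ 1.39259491e+00,  3.84656027e-01,  7.89700010e-03, -2.09896866e-05,
       -1.19400412e+00, -2.58598276e-01]), 'qvel': array([ 0.00049117,  0.00161093, -0.0001734 ,  0.00069307,  0.00117024,
        0.00022813]), 'joint_efforts': array([-6.01933607e-05, -3.92076623e+01,  1.88619375e+01,  4.19083312e+00,
       -2.72161215e-04, -8.89141347e-07]), 'eef_pos': array([0.26436363, 0.56630456, 0.23133435]), 'tool_rot': array([-1.61821595e-05,  9.76244564e-01, -2.16671526e-01, -1.04174288e-05]), 'wrist_force': array([ 0.48795168,  0.07348696, -0.11025571]), 'wrist_torque': array([-0.00441683,  0.01514344, -0.02428347]), 'gripper_force': 0.0, 'gripper_width': 0.08524409645456889}
```

View pics/side0.png

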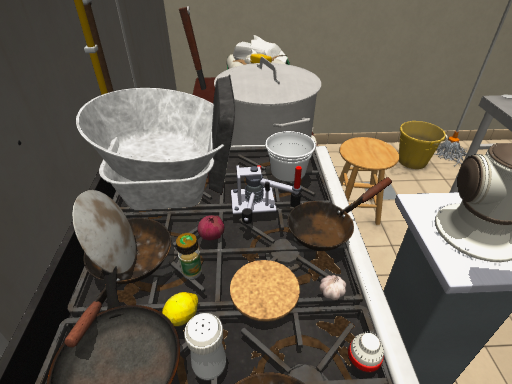

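View pics/top0.png

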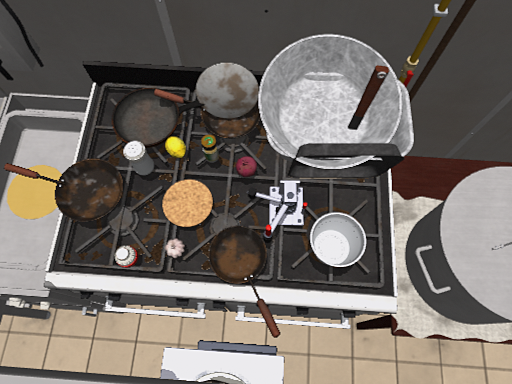

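Run:
```python
from h import *
import station
print([x for x in dir(station) if x[0]!='_'], getattr(station,'grasp_offset',None))
def tri(a,b):
    (e1,d1),(e2,d2)=a,b
    d1=d1/np.linalg.norm(d1);d2=d2/np.linalg.norm(d2)
    t=np.linalg.lstsq(np.c_[d1,-d2],e2-e1,rcond=None)[0]
    p,q=e1+d1*t[0],e2+d2*t[1]; return ((p+q)/2).round(4),np.linalg.norm(p-q).round(4)
for t in('tub','trivet','clamp_pivot','grip_pin_top','onion','garlic'):
    print(t,tri(ray('side',tip_of('side',t)[0]['at']),ray('top',tip_of('top',t)[0]['at'])))
```

```text
['Unreachable', 'camera_params', 'close_job', 'get_state', 'grasp_offset', 'read_camera', 'recognise', 'tip_of'] 0.0187
tub (array([ 0.4511, -0.2832, -0.0036]), np.float64(0.013))
trivet (array([0.5541, 0.1514, 0.0033]), np.float64(0.0027))
clamp_pivot (array([ 0.5682, -0.1617,  0.0631]), np.float64(0.0039))
grip_pin_top (array([ 0.4599, -0.0985,  0.1444]), np.float64(0.0011))
onion (array([ 0.6739, -0.0188, -0.0042]), np.float64(0.0014))
garlic (array([ 0.4112,  0.167 , -0.0054]), np.float64(0.0047))
```

Side: tub about (290,152), pin (297,185), trivet (265,289). Top: tub (337,240), trivet (187,203), pin (268,230). These agree with the networks. I'll refine the tub and trivet with silhouette fits.

```bash
cat >> h.py <<'E'
from scipy.optimize import minimize
A=np.linspace(0,2*np.pi,60)
def hull(n,c,circs):
    P=[proj(n,[c[0]+r*np.cos(a),c[1]+r*np.sin(a),z+(c[2] if len(c)>2 else 0)]) for r,z in circs for a in A]
    return cv2.convexHull(np.float32(P))
def fit(ims,masks,circs,x0):
    def cost(c):
        s=0
        for n in masks:
            m=np.zeros((384*4,512*4),np.uint8); cv2.fillPoly(m,[np.int32(hull(n,c,circs)*4+2)],255)
            m=cv2.resize(m,(512,384),interpolation=cv2.INTER_AREA)/255.
            s+=np.abs(m-masks[n]).sum()/m.sum()
        return s
    x0=np.array(x0,float)
    r=minimize(cost,x0,method='Nelder-Mead',options=dict(initial_simplex=np.vstack([x0]+[x0+.01*e for e in np.eye(len(x0))]),xatol=2e-4,fatol=1e-4))
    return r.x.round(4),round(r.fun,3)
TUB=[(.074,.104),(.074,.069),(.051,0)]
def region(im,n,c,circs,test):
    m=np.zeros(im.shape[:2],np.uint8); h=hull(n,c,circs); ce=h.mean(0)
    cv2.fillPoly(m,[np.int32((h-ce)*1.25+ce)],1)
    k=test(im).astype(np.uint8)&m
    k=cv2.morphologyEx(k,cv2.MORPH_OPEN,np.ones((2,2),np.uint8)); k=cv2.morphologyEx(k,cv2.MORPH_CLOSE,np.ones((7,7),np.uint8))
    l=cv2.connectedComponentsWithStats(k)
    return (l[1]==1+np.argmax(l[2][1:,4])).astype(float)
white=lambda im:(im.min(2)>125)
cork=lambda im:(im[:,:,0].astype(int)-im[:,:,2]>60)&(im[:,:,0]>130)
E
python3 - <<'E'
from h import *
I={n:cv2.imread(f'pics/{n}0.png')[:,:,::-1] for n in('side','top')}
for nm,C,t,x0 in(('tub',TUB,white,[.455,-.284]),('trivet',[(.075,.01),(.075,0)],cork,[.555,.151])):
    M={n:region(I[n],n,x0,C,t) for n in I}
    for k in (('side',),('top',),('side','top')): print(nm,k,fit(I,{n:M[n] for n in k},C,x0))
    for n in I: print(M[n].sum(),cv2.contourArea(hull(n,x0,C)))
for n in I:
    im=I[n].astype(int); m=(im[:,:,0]>130)&(im[:,:,1]<60)&(im[:,:,2]<60); m[:, :255]=0; m[:,315:]=0; m[250:]=0;m[:150]=0
    ys,xs=np.nonzero(m); print(n,xs.min(),xs.max(),ys.min(),ys.max(),len(xs))
E
```

```text
Traceback (most recent call last):
  File "h.py", line 33, in fit
    r=minimize(cost,x0,method='Nelder-Mead',options=dict(initial_simplex=np.vstack([x0]+[x0+.01*e for e in np.eye(len(x0))]),xatol=2e-4,fatol=1e-4))
  File "h.py", line 28, in cost
    m=np.zeros((384*4,512*4),np.uint8); cv2.fillPoly(m,[np.int32(hull(n,c,circs)*4+2)],255)
                                                                 ~~~~^^^^^^^^^^^
  File "h.py", line 22, in hull
    P=[proj(n,[c[0]+r*np.cos(a),c[1]+r*np.sin(a),z+(c[2] if len(c)>2 else 0)]) for r,z in circs for a in A]
       ~~~~^^^^^^^^^^^^^^^^^^^^^^^^^^^^^^^^^^^^^^^^^^^^^^^^^^^^^^^^^^^^^^^^^^^
  File "h.py", line 16, in proj
    p=cam(n); f=192/np.tan(np.radians(p['fov_y'])/2)
  File "h.py", line 5, in cam
    p=camera_params(n); return p
ValueError: time passes only in moves, steps and waits
```

Request:
carry_out(
  translation=[
    [0,0,-0.006],
    [0,0,-0.006],
    [0,0,-0.006],
    [0,0,-0.006],
    [0,0,-0.006],
    [0,0,-0.006],
    [0,0,-0.006],
    [0,0,-0.006],
    [0,0,-0.006],
    [0,0,-0.006],
  ],
  roll=[0.1134,0.1134,0.1134,0.1134,0.1134,0.1134,0.1134,0.1134,0.1134,0.1134],
  hand=1,
)

```text
time_s: 2.33
eef_pos: [0.2643, 0.5663, 0.2916]
tool_rot: [-0.0, -0.705, 0.709, -0.0]
wrist_force: [-0.4, 0.1, -0.6]
gripper_width: 0.0852
gripper_force: 0.0
```

```bash
sed -i 's/^def cam(n):/import functools\n@functools.cache\ndef cam(n):/' h.py
python3 - <<'E'
from h import *
I={n:cv2.imread(f'pics/{n}0.png')[:,:,::-1] for n in('side','top')}
for nm,C,t,x0 in(('tub',TUB,white,[.455,-.284]),('trivet',[(.075,.01),(.075,0)],cork,[.555,.151])):
    M={n:region(I[n],n,x0,C,t) for n in I}
    for k in (('side',),('top',),('side','top')): print(nm,k,fit(I,{n:M[n] for n in k},C,x0))
    for n in I: print(M[n].sum(),cv2.contourArea(hull(n,x0,C)))
for n in I:
    im=I[n].astype(int); m=(im[:,:,0]>130)&(im[:,:,1]<60)&(im[:,:,2]<60); m[:, :255]=0; m[:,315:]=0; m[250:]=0;m[:150]=0
    ys,xs=np.nonzero(m); print(n,xs.min(),xs.max(),ys.min(),ys.max(),len(xs))
for P in ([.4597,-.098,.148],[.4597,-.098,.088]): print(proj('side',P),proj('top',P))
E
```

```text
tub ('side',) (array([ 0.4382, -0.3171]), np.float64(0.402))
tub ('top',) (array([ 0.4498, -0.2888]), np.float64(0.06))
tub ('side', 'top') (array([ 0.4472, -0.2878]), np.float64(0.504))
1322.0 2024.1840758728795
2433.0 2543.56432100269
trivet ('side',) (array([0.5524, 0.1477]), np.float64(0.06))
trivet ('top',) (array([0.5513, 0.1438]), np.float64(0.042))
trivet ('side', 'top') (array([0.5525, 0.1463]), np.float64(0.127))
3241.0 3449.855624159798
1865.0 1920.0464010866126
side 257 301 165 169 22
top 266 306 202 230 31
[296.78495979 166.13067331] [268.36721247 225.37066414]
[295.01339442 185.34662368] [267.68144491 231.39496159]
```

Run:
```python
from h import *
I={n:cv2.imread(f'pics/{n}0.png') for n in('side','top')}
def crop(n,u,v,cs):
    im=cv2.resize(I[n][v-50:v+50,u-50:u+50],(400,300*4//3),interpolation=cv2.INTER_CUBIC)[:, :]
    for c,C,col in cs: 
        h=hull(n,c,C); cv2.polylines(im,[np.int32((h-[u-50,v-50]+.5)*4)],True,col,1)
    return cv2.resize(im,(300,300))
T=[(.075,.01),(.075,0)];g=(0,255,0);r=(0,0,255)
tu=[([.450,-.289],TUB,g),([.4565,-.285],TUB,r)]; tr=[([.5525,.146],T,g),([.5565,.1516],T,r)]
cv2.imwrite('pics/ov.png',np.vstack([np.hstack([crop('side',290,152,tu),crop('top',337,240,tu)]),np.hstack([crop('side',265,289,tr),crop('top',187,203,tr)])]))
```

```text
(no output)
```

View pics/ov.png

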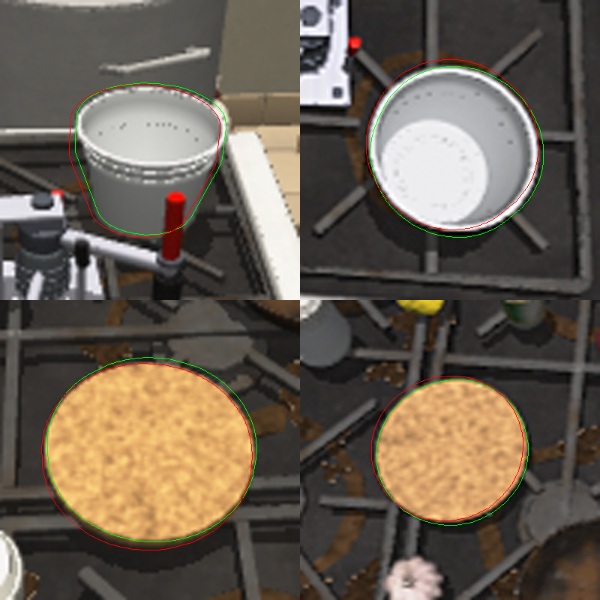

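The overlay shows the trivet at about (0.553, 0.148) and the tub axis at about (0.4515, -0.287), both good to a few mm. I'll move over the tub's near rim next.

Request:
carry_out(
  translation=[
    [0.0305,-0.0197,0],
    [0.0305,-0.0197,0],
    [0.0305,-0.0197,0],
    [0.0305,-0.0197,0],
    [0.0305,-0.0197,0],
    [0.0305,-0.0197,0],
    [0.0305,-0.0197,0],
    [0.0305,-0.0197,0],
    [0.0305,-0.0197,0],
    [0.0305,-0.0197,0],
    [0.0305,-0.0197,0],
    [0.0305,-0.0197,0],
  ],
  roll=[0,0,0,0,0,0,0,0,0,0,0,0],
)

```text
time_s: 3.33
eef_pos: [0.5014, 0.1987, 0.2917]
tool_rot: [-0.0, 0.707, -0.707, 0.0]
wrist_force: [0.1, 0.0, -0.2]
gripper_width: 0.0852
gripper_force: 0.0
```

Request:
carry_out(
  translation=[
    [0.0325,0.0076,0],
    [0.0325,0.0076,0],
    [0.0325,0.0076,0],
    [0.0325,0.0076,0],
    [0.0325,0.0076,0],
    [0.0325,0.0076,0],
    [0.0325,0.0076,0],
    [0.0325,0.0076,0],
    [0.0325,0.0076,0],
    [0.0325,0.0076,0],
    [0.0325,0.0076,0],
    [0.0325,0.0076,0],
    [0.0325,0.0076,0],
    [0.0325,0.0076,0],
    [0.0325,0.0076,0],
    [0,0,0],
    [0,0,0],
    [0,0,0],
  ],
  roll=[0,0,0,0,0,0,0,0,0,0,0,0,0,0,0,0,0,0],
)

```text
time_s: 4.83
eef_pos: [0.3866, -0.2871, 0.2912]
tool_rot: [0.0, -0.707, 0.707, 0.0]
wrist_force: [0.4, -0.2, -0.4]
gripper_width: 0.0852
gripper_force: 0.0
```

Request:
carry_out(
  translation=[
    [0,0,0.025],
    [0,0,0.025],
    [0,0,0.025],
    [0,0,0.025],
    [0,0,0.025],
    [0,0,0.02],
    [0,0,0.02],
    [0,0,0.02],
    [0,0,0.012],
    [0,0,0.012],
    [0,0,0.006],
    [0,0,0.006],
    [0,0,0],
  ],
  roll=[0,0,0,0,0,0,0,0,0,0,0,0,0],
)

```text
time_s: 5.92
eef_pos: [0.3867, -0.2864, 0.0697]
tool_rot: [0.0, 0.708, -0.707, -0.001]
wrist_force: [-0.5, 0.6, 0.8]
gripper_width: 0.0855
gripper_force: 0.0
```

Request:
carry_out(
  translation=[
    [0,0,0],
    [0,0,0],
    [0,0,0],
    [0,0,0],
    [0,0,0],
    [0,0,0],
    [0,0,0],
    [0,0,0],
    [0,0,0],
    [0,0,0],
  ],
  roll=[0,0,0,0,0,0,0,0,0,0],
  hand=-1,
  squeeze=35,
)

```text
time_s: 6.75
eef_pos: [0.3879, -0.2876, 0.0721]
tool_rot: [-0.001, 0.708, -0.707, 0.002]
wrist_force: [-1.7, 3.7, 10.6]
gripper_width: 0.011
gripper_force: 33.1
```

Request:
carry_out(
  translation=[
    [0,0,-0.003],
    [0,0,-0.004],
    [0,0,-0.006],
    [0,0,-0.008],
    [0,0,-0.01],
    [0,0,-0.01],
    [0,0,-0.01],
    [0,0,-0.01],
    [0,0,0],
    [0,0,0],
  ],
  roll=[0,0,0,0,0,0,0,0,0,0],
)

```text
time_s: 7.58
eef_pos: [0.3855, -0.2868, 0.1309]
tool_rot: [-0.0, -0.707, 0.707, 0.001]
wrist_force: [-0.7, -0.1, -0.9]
gripper_width: 0.0056
gripper_force: 34.3
```

Run:
```python
from h import *
for n in('side','top'):
    cv2.imwrite(f'pics/{n}1.png',read_camera(n)[:,:,::-1])
a=cv2.imread('pics/side1.png')[80:280,200:400];b=cv2.imread('pics/top1.png')[140:290,220:420]
cv2.imwrite('pics/l1.png',np.hstack([cv2.resize(a,(400,400)),cv2.resize(b,(400,300))[:300] if 0 else cv2.copyMakeBorder(cv2.resize(b,(400,300)),0,100,0,0,cv2.BORDER_CONSTANT)]))
```

```text
(no output)
```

View pics/l1.png

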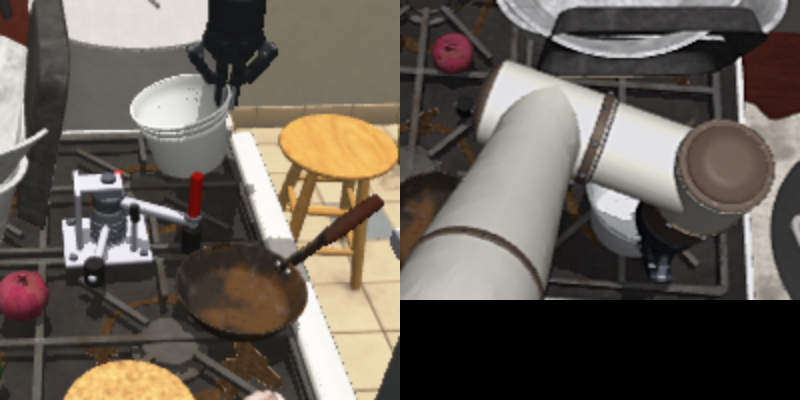

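Request:
carry_out(
  translation=[
    [0,0,-0.008],
    [0,0,-0.015],
    [0,0,-0.02],
    [0,0,-0.02],
    [0,0,-0.02],
    [0,0,-0.02],
    [0,0,-0.02],
    [0,0,-0.02],
    [0,0,-0.015],
    [0,0,-0.01],
    [0,0,0],
    [0,0,0],
  ],
  roll=[0,0,0,0,0,0,0,0,0,0,0,0],
  squeeze=50,
)

```text
time_s: 8.68
eef_pos: [0.3865, -0.2869, 0.2989]
tool_rot: [0.0, -0.707, 0.707, 0.0]
wrist_force: [-0.0, -0.2, -1.0]
gripper_width: 0.0049
gripper_force: 51.3
```

Request:
carry_out(
  translation=[
    [-0.01,-0.0024,0],
    [-0.02,-0.0047,0],
    [-0.025,-0.0059,0],
    [-0.025,-0.0059,0],
    [-0.025,-0.0059,0],
    [-0.025,-0.0059,0],
    [-0.025,-0.0059,0],
    [-0.025,-0.0059,0],
    [-0.025,-0.0059,0],
    [-0.025,-0.0059,0],
    [-0.025,-0.0059,0],
    [-0.025,-0.0059,0],
    [-0.025,-0.0059,0],
    [-0.025,-0.0059,0],
    [-0.025,-0.0059,0],
    [-0.025,-0.0059,0],
    [-0.025,-0.0059,0],
    [-0.02,-0.0047,0],
    [-0.01,-0.0024,0],
    [0,0,0],
  ],
  roll=[0,0,0,0,0,0,0,0,0,0,0,0,0,0,0,0,0,0,0,0],
)

```text
time_s: 10.35
eef_pos: [0.4891, 0.1496, 0.2976]
tool_rot: [0.001, 0.708, -0.706, -0.0]
wrist_force: [0.3, -0.3, -1.1]
gripper_width: 0.0052
gripper_force: 51.3
```

Request:
carry_out(
  translation=[
    [0,0,0.01],
    [0,0,0.02],
    [0,0,0.025],
    [0,0,0.025],
    [0,0,0.02],
    [0,0,0.02],
    [0,0,0.01],
    [0,0,0],
    [0,0,0],
    [0,0,0],
  ],
  roll=[0,0,0,0,0,0,0,0,0,0],
)

```text
time_s: 11.18
eef_pos: [0.4902, 0.1478, 0.1705]
tool_rot: [0.001, -0.707, 0.707, -0.0]
wrist_force: [0.4, 0.0, -0.3]
gripper_width: 0.0049
gripper_force: 51.3
```

Run:
```python
from h import *
for n in('side','top'):
    cv2.imwrite(f'pics/{n}2.png',read_camera(n)[:,:,::-1])
p=get_state()['eef_pos'];c=[p[0]+.065,p[1],p[2]-.07]
I={n:cv2.imread(f'pics/{n}2.png') for n in('side','top')}
print(p,[fit(0,{n:region(I[n],n,c,TUB,white)},TUB,c) for n in ('side',)])
cv2.polylines(I['side'],[np.int32(hull('side',c,TUB))],True,(0,255,0),1)
cv2.imwrite('pics/l2.png',np.hstack([cv2.resize(I['side'][100:384,130:414],(400,400)),cv2.resize(I['top'][90:290,90:290],(400,400))]))
```

```text
[0.49021747 0.14810471 0.17067707] [(array([0.5579, 0.1421, 0.1084]), np.float64(0.37))]
```

View pics/l2.png

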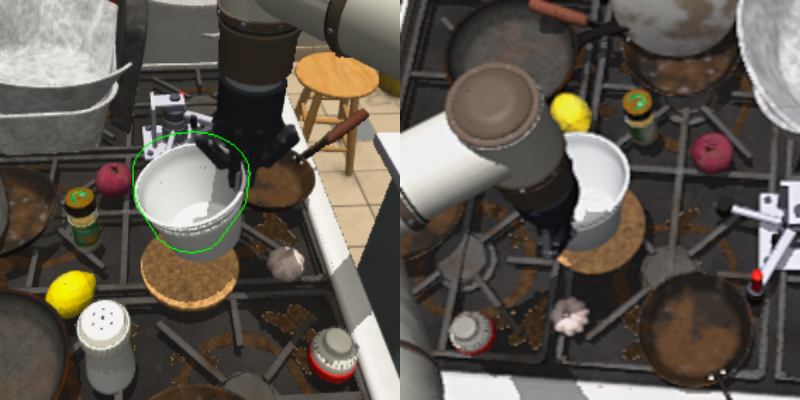

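The tub hangs about 15 mm lower in the grip than planned but is held. I'll lower it part way and check it against overlays.

Request:
carry_out(
  translation=[
    [0,0,0.01],
    [0,0,0.015],
    [0,0,0.015],
    [0,0,0.01],
    [0,0,0],
    [0,0,0],
    [0,0,0],
  ],
  roll=[0,0,0,0,0,0,0],
)

```text
time_s: 11.87
eef_pos: [0.4901, 0.1481, 0.12]
tool_rot: [-0.001, 0.707, -0.707, 0.0]
wrist_force: [-0.1, -0.4, -1.1]
gripper_width: 0.0054
gripper_force: 51.3
```

Run:
```python
from h import *
for n in('side','top'):
    cv2.imwrite(f'pics/{n}3.png',read_camera(n)[:,:,::-1])
p=get_state()['eef_pos']; print(p)
I={n:cv2.imread(f'pics/{n}3.png') for n in('side','top')}
out=[]
for n,(u,v) in dict(side=(265,250),top=(190,190)).items():
    im=cv2.resize(I[n][v-80:v+80,u-80:u+80],(400,400),interpolation=cv2.INTER_CUBIC)
    for dz,col in((-.085,(0,255,0)),(-.095,(0,0,255))):
        for C in (TUB[:1],TUB[2:]):
            cv2.polylines(im,[np.int32((hull(n,[p[0]+.067,p[1],p[2]+dz],C)-[u-80,v-80]+.5)*2.5)],True,col,1)
    cv2.polylines(im,[np.int32((hull(n,[.553,.148],[(.075,.01)])-[u-80,v-80]+.5)*2.5)],True,(255,0,0),1)
    out.append(im)
cv2.imwrite('pics/l3.png',np.hstack(out))
```

```text
[0.490102   0.14818211 0.12019399]
```

View pics/l3.png

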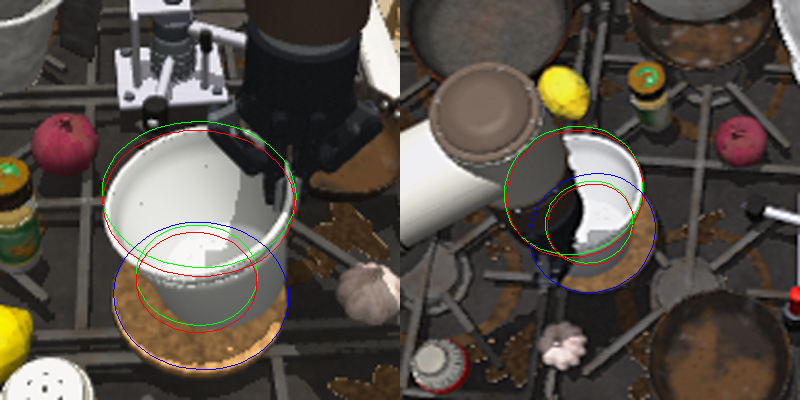

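Side view: the tub is tilted about 11°, its base swung toward the robot because the tapered wall has aligned with the pads. The bottom's far edge will touch first. I'll shift forward 14 mm, lower gently to contact, and let it settle level by opening in small steps.

Request:
carry_out(
  translation=[
    [0,-0.007,0],
    [0,-0.007,0],
    [0,0,0.003],
    [0,0,0.003],
    [0,0,0],
    [0,0,0],
  ],
  roll=[0,0,0,0,0,0],
)

```text
time_s: 12.47
eef_pos: [0.5031, 0.1475, 0.1128]
tool_rot: [-0.001, -0.707, 0.707, 0.0]
wrist_force: [-0.6, -0.9, -0.0]
gripper_width: 0.0053
gripper_force: 51.3
```

Request:
carry_out(
  translation=[
    [0,0,0.002],
    [0,0,0.002],
    [0,0,0],
    [0,0,0],
  ],
  roll=[0,0,0,0],
)

```text
time_s: 12.8
eef_pos: [0.5033, 0.1478, 0.1092]
tool_rot: [0.0, 0.707, -0.707, -0.0]
wrist_force: [-0.2, -0.1, -1.5]
gripper_width: 0.0049
gripper_force: 51.3
```

Request:
carry_out(
  translation=[
    [0,0,0.002],
    [0,0,0.002],
    [0,0,0],
    [0,0,0],
  ],
  roll=[0,0,0,0],
)

```text
time_s: 13.13
eef_pos: [0.5034, 0.1478, 0.1052]
tool_rot: [0.0, 0.707, -0.707, -0.0]
wrist_force: [-0.1, 0.7, -0.7]
gripper_width: 0.0052
gripper_force: 51.3
```

Request:
carry_out(
  translation=[
    [0,0,0.002],
    [0,0,0.001],
    [0,0,0],
    [0,0,0],
  ],
  roll=[0,0,0,0],
)

```text
time_s: 13.47
eef_pos: [0.5038, 0.1481, 0.1038]
tool_rot: [-0.001, 0.707, -0.707, 0.0]
wrist_force: [-4.5, 0.8, 6.9]
gripper_width: 0.0054
gripper_force: 53.8
```

Request:
carry_out(
  translation=[
    [0,0,0.002],
    [0,0,0.001],
    [0,0,0],
    [0,0,0],
  ],
  roll=[0,0,0,0],
)

```text
time_s: 13.8
eef_pos: [0.504, 0.1483, 0.1026]
tool_rot: [-0.001, 0.708, -0.707, 0.001]
wrist_force: [-8.4, -0.4, 17.4]
gripper_width: 0.0052
gripper_force: 58.2
```

Request:
carry_out(
  translation=[
    [0,0,0.002],
    [0,0,0.001],
    [0,0,0],
    [0,0,0],
  ],
  roll=[0,0,0,0],
)

```text
time_s: 14.13
eef_pos: [0.5042, 0.1484, 0.1013]
tool_rot: [-0.002, 0.708, -0.706, 0.001]
wrist_force: [-13.0, 0.1, 27.1]
gripper_width: 0.0054
gripper_force: 64.9
```

Run:
```python
from h import *
s=get_state();print(s['wrist_force'],s['wrist_torque'],s['eef_pos'])
```

```text
[-13.03592579   0.05479041  27.09074565] [-0.08805041  2.65674102  0.03835033] [0.50421513 0.14840015 0.10131225]
```

Request:
carry_out(
  translation=[
    [0,0,-0.003],
    [0,0,-0.002],
    [0,0,0],
    [0,0,0],
    [0,0,0],
  ],
  roll=[0,0,0,0,0],
  squeeze=20,
)

```text
time_s: 14.55
eef_pos: [0.5045, 0.1485, 0.1029]
tool_rot: [-0.001, 0.708, -0.707, 0.001]
wrist_force: [-2.6, 0.9, 10.6]
gripper_width: 0.0053
gripper_force: 55.8
```

Request:
carry_out(
  translation=[
    [0,0,0],
    [0,0,0],
    [0,0,0],
    [0,0,0],
  ],
  roll=[0,0,0,0],
  hand=-0.86,
)

```text
time_s: 14.88
eef_pos: [0.5038, 0.1484, 0.1023]
tool_rot: [-0.001, 0.707, -0.707, 0.0]
wrist_force: [-3.8, 1.6, 7.7]
gripper_width: 0.0061
gripper_force: 19.5
```

Request:
carry_out(
  translation=[
    [0,0,0],
    [0,0,0],
    [0,0,0],
    [0,0,0],
  ],
  roll=[0,0,0,0],
  hand=-0.82,
)

```text
time_s: 15.22
eef_pos: [0.5031, 0.1476, 0.1007]
tool_rot: [-0.001, -0.707, 0.707, 0.0]
wrist_force: [-0.4, -0.8, 0.2]
gripper_width: 0.0079
gripper_force: 0.7
```

Run:
```python
from h import *
for n in('side','top'):
    cv2.imwrite(f'pics/{n}4.png',read_camera(n)[:,:,::-1])
p=get_state()['eef_pos']; print(p)
I={n:cv2.imread(f'pics/{n}4.png') for n in('side','top')}
out=[]
for n,(u,v) in dict(side=(265,250),top=(190,190)).items():
    im=cv2.resize(I[n][v-80:v+80,u-80:u+80],(400,400),interpolation=cv2.INTER_CUBIC)
    for C in (TUB[:1],TUB[2:]):
            cv2.polylines(im,[np.int32((hull(n,[.553,.148,.01],C)-[u-80,v-80]+.5)*2.5)],True,(0,255,0),1)
    out.append(im)
cv2.imwrite('pics/l4.png',np.hstack(out))
```

```text
[0.50326278 0.14766373 0.10089255]
```

View pics/l4.png

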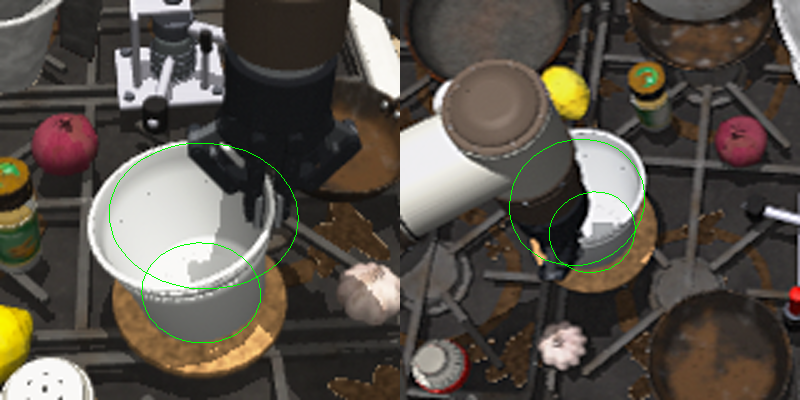

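The base sits on target but the tub still leans. I'll walk the rim back and down with the loosely held fingers so it rotates level.

Request:
carry_out(
  translation=[
    [0,0.002,0.002],
    [0,0.002,0.002],
    [0,0.002,0.002],
    [0,0.002,0.002],
    [0,0,0],
    [0,0,0],
  ],
  roll=[0,0,0,0,0,0],
  hand=-0.78,
)

```text
time_s: 15.82
eef_pos: [0.4956, 0.1479, 0.0934]
tool_rot: [-0.0, 0.707, -0.707, 0.0]
wrist_force: [0.3, -0.5, 0.2]
gripper_width: 0.0094
gripper_force: 1.9
```

Request:
carry_out(
  translation=[
    [0,0.002,0.002],
    [0,0.002,0.002],
    [0,0.002,0.002],
    [0,0.002,0.002],
    [0,0,0],
    [0,0,0],
  ],
  roll=[0,0,0,0,0,0],
)

```text
time_s: 16.32
eef_pos: [0.49, 0.1491, 0.0872]
tool_rot: [-0.003, 0.708, -0.707, 0.001]
wrist_force: [0.7, -0.8, 8.1]
gripper_width: 0.0096
gripper_force: 26.9
```

```bash
cat > ov.py <<'E'
from h import *
import sys
k=sys.argv[1]
for n in('side','top'):
    cv2.imwrite(f'pics/{n}{k}.png',read_camera(n)[:,:,::-1])
s=get_state(); print(s['eef_pos'],s['gripper_width'],s['wrist_force'])
I={n:cv2.imread(f'pics/{n}{k}.png') for n in('side','top')}
out=[]
for n,(u,v) in dict(side=(265,250),top=(190,190)).items():
    im=cv2.resize(I[n][v-80:v+80,u-80:u+80],(400,400),interpolation=cv2.INTER_CUBIC)
    for C in (TUB[:1],TUB[2:]):
            cv2.polylines(im,[np.int32((hull(n,[.553,.148,.01],C)-[u-80,v-80]+.5)*2.5)],True,(0,255,0),1)
    out.append(im)
cv2.imwrite(f'pics/l{k}.png',np.hstack(out))
E
python3 ov.py 5
```

```text
[0.49004144 0.14904495 0.08725574] 0.009298985113436199 [1.23414716e+00 6.52231992e-03 7.04583112e+00]
```

View pics/l5.png

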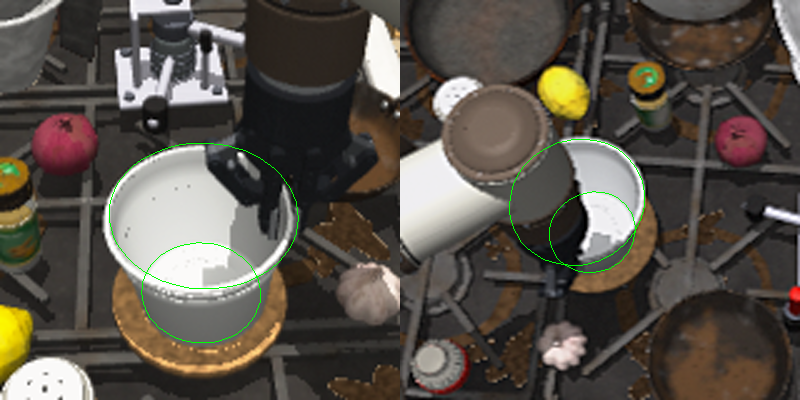

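Now upright and centred (rim and base match the target outlines). I'll ease off, open, and lift clear.

Request:
carry_out(
  translation=[
    [0,0,-0.002],
    [0,0,0],
    [0,0,0],
    [0,0,0],
  ],
  roll=[0,0,0,0],
  hand=-0.7,
)

```text
time_s: 16.75
eef_pos: [0.4866, 0.1474, 0.0867]
tool_rot: [-0.001, -0.707, 0.707, 0.0]
wrist_force: [-0.4, 0.3, 1.3]
gripper_width: 0.013
gripper_force: 0.2
```

Request:
carry_out(
  translation=[
    [0,0,0],
    [0,0,0],
    [0,0,0],
    [0,0,0],
    [0,0,0],
    [0,0,0],
    [0,0,0],
    [0,0,0],
  ],
  roll=[0,0,0,0,0,0,0,0],
  hand=0.3,
)

```text
time_s: 17.42
eef_pos: [0.4875, 0.1478, 0.0873]
tool_rot: [0.0, -0.707, 0.707, -0.0]
wrist_force: [-0.5, 0.8, -0.5]
gripper_width: 0.0554
gripper_force: 0.0
```

Request:
carry_out(
  translation=[
    [0,0,-0.005],
    [0,0,-0.01],
    [0,0,-0.02],
    [0,0,-0.02],
    [0,0,-0.025],
    [0,0,-0.025],
    [0,0,-0.025],
    [0,0,-0.025],
    [0,0,-0.02],
    [0,0,-0.01],
    [0,0,0],
  ],
  roll=[0,0,0,0,0,0,0,0,0,0,0],
)

```text
time_s: 18.33
eef_pos: [0.4885, 0.1483, 0.2756]
tool_rot: [-0.003, 0.707, -0.707, 0.001]
wrist_force: [-0.0, -0.1, 0.6]
gripper_width: 0.0556
gripper_force: 0.0
```

```bash
cat >> h.py <<'E'
def tri(a,b):
    (e1,d1),(e2,d2)=a,b
    d1=d1/np.linalg.norm(d1);d2=d2/np.linalg.norm(d2)
    t=np.linalg.lstsq(np.c_[d1,-d2],e2-e1,rcond=None)[0]
    p,q=e1+d1*t[0],e2+d2*t[1]; return ((p+q)/2).round(4),np.linalg.norm(p-q).round(4)
E
python3 ov.py 6
python3 - <<'E'
from h import *
for t in('grip_pin_top','clamp_pivot','tub'):
    d={n:tip_of(n,t) for n in('side','top')}
    z=dict(grip_pin_top=.148,clamp_pivot=.078,tub=.01)[t]
    for n in d:
        for e in d[n][:2]: print(t,n,np.round(e['at'],1),round(e['score'],2),atz(n,e['at'],z).round(4))
    if d['side'] and d['top']: print(tri(*[ray(n,d[n][0]['at']) for n in('side','top')]))
# slab: side-view top corner (226,78) & bottom; height hypotheses
for z in(.1,.2,.3): print(z,'side',atz('side',(228,78),z).round(3),'top R',atz('top',(400,150),z).round(3),'top L',atz('top',(291,150),z).round(3))
a=cv2.imread('pics/side6.png')[100:240,210:350];b=cv2.imread('pics/l6.png')[:, :400]; c=cv2.imread('pics/top6.png')[160:290,230:360]
cv2.imwrite('pics/m6.png',np.hstack([cv2.resize(x,(260,260)) for x in(a,c,b)]))
E
```

```text
[0.48689201 0.14768682 0.27181831] 0.055631290511140984 [ 0.00871941 -0.29129366  0.89204626]
grip_pin_top side [297.6 168.2] 0.91 [ 0.459  -0.0891  0.148 ]
grip_pin_top top [269.9 227.7] 0.94 [ 0.4538 -0.1023  0.148 ]
(array([ 0.4564, -0.1024,  0.1386]), np.float64(0.0001))
clamp_pivot side [252.6 178.3] 0.77 [ 0.5667 -0.1467  0.078 ]
clamp_pivot top [292.8 195.2] 0.81 [ 0.5724 -0.1626  0.078 ]
(array([ 0.5705, -0.1617,  0.0696]), np.float64(0.0098))
tub side [265.4 288. ] 0.71 [0.5525 0.1541 0.01  ]
tub top [186.3 203.7] 0.95 [0.5482 0.148  0.01  ]
(array([0.5513, 0.1492, 0.0026]), np.float64(0.0014))
0.1 side [ 0.64  -0.812  0.1  ] top R [ 0.725 -0.465  0.1  ] top L [ 0.703 -0.151  0.1  ]
0.2 side [ 0.632 -0.549  0.2  ] top R [ 0.673 -0.428  0.2  ] top L [ 0.652 -0.144  0.2  ]
0.3 side [ 0.624 -0.286  0.3  ] top R [ 0.62  -0.392  0.3  ] top L [ 0.602 -0.138  0.3  ]
```

View pics/m6.png

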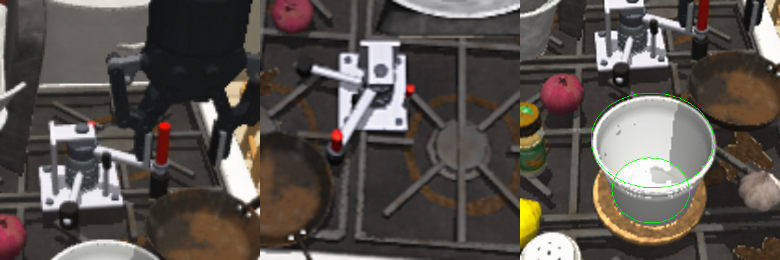

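Tub stands upright and centred. Next is a refined fit of the pin using its red silhouette.

Run:
```python
from h import *
C=[(.008,.148),(.008,.088)]
for k in('0','6'):
    I={n:cv2.imread(f'pics/{n}{k}.png')[:,:,::-1] for n in('side','top')}; M={}
    for n in I:
        im=I[n].astype(int); m=((im[:,:,0]>70)&(im[:,:,0]>2.2*im[:,:,1])&(im[:,:,0]>2.2*im[:,:,2]))
        u,v=proj(n,[.459,-.099,.12]).astype(int); w=np.zeros_like(m); w[v-20:v+20,u-9:u+10]=1
        M[n]=(m&w).astype(float); ys,xs=np.nonzero(M[n]); print(n,len(xs),cv2.contourArea(hull(n,[.459,-.099],C)),xs.mean(),ys.mean())
    for q in(('side',),('top',),('side','top')): print(k,q,fit(0,{n:M[n] for n in q},C,[.456,-.102]))
```

```text
side 129 142.1805767850019 297.3720930232558 176.8372093023256
top 30 64.85236308840103 267.96666666666664 227.66666666666666
0 ('side',) (array([ 0.4566, -0.093 ]), np.float64(0.145))
0 ('top',) (array([ 0.4577, -0.0969]), np.float64(0.552))
0 ('side', 'top') (array([ 0.4563, -0.0963]), np.float64(0.735))
side 137 142.1805767850019 297.3430656934307 176.66423357664235
top 30 64.85236308840103 267.96666666666664 227.66666666666666
6 ('side',) (array([ 0.4567, -0.0931]), np.float64(0.111))
6 ('top',) (array([ 0.4577, -0.0969]), np.float64(0.552))
6 ('side', 'top') (array([ 0.4563, -0.0963]), np.float64(0.698))
```

Request:
carry_out(
  translation=[
    [0.012,0.0012,0],
    [0.025,0.0025,0],
    [0.025,0.0025,0],
    [0.025,0.0025,0],
    [0.025,0.0025,0],
    [0.025,0.0025,0],
    [0.025,0.0025,0],
    [0.025,0.0025,0],
    [0.025,0.0025,0],
    [0.025,0.0025,0],
    [0.012,0.0012,0],
    [0,0,0],
  ],
  roll=[0,0,0,0,0,0,0,0,0,0,0,0],
)

```text
time_s: 19.73
eef_pos: [0.4617, -0.1035, 0.272]
tool_rot: [-0.0, -0.706, 0.708, 0.0]
wrist_force: [-0.0, 0.2, 0.6]
gripper_width: 0.0556
gripper_force: 0.0
```

Request:
carry_out(
  translation=[
    [0,0,0],
    [0,0,0],
    [0,0,0],
    [0,0,0],
    [0,0,0],
    [0,0,0],
    [0,0,0],
    [0,0,0],
    [0,0,0],
    [0,0,0],
    [0,0,0],
    [0,0,0],
    [0,0,0],
    [0,0,0],
    [0,0,0],
    [0,0,0],
    [0,0,0],
    [0,0,0],
    [0,0,0],
    [0,0,0],
  ],
  roll=[0.11,0.11,0.11,0.11,0.11,0.11,0.11,0.11,0.11,0.11,0.11,0.11,0.11,0.11,0.11,0.11,0.11,0.11,0.114,0],
)

```text
time_s: 21.4
eef_pos: [0.4624, -0.1009, 0.2721]
tool_rot: [-0.0, 0.259, 0.966, -0.0]
wrist_force: [-0.1, 0.5, -0.5]
gripper_width: 0.0554
gripper_force: 0.0
```

Request:
carry_out(
  translation=[
    [0.0065,0,0.015],
    [0,0,0.025],
    [0,0,0.025],
    [0,0,0.025],
    [0,0,0.02],
    [0,0,0.02],
    [0,0,0.015],
    [0,0,0.01],
    [0,0,0.007],
    [0,0,0.004],
    [0,0,0],
    [0,0,0],
  ],
  roll=[0,0,0,0,0,0,0,0,0,0,0,0],
)

```text
time_s: 22.4
eef_pos: [0.4573, -0.0979, 0.1067]
tool_rot: [0.0, 0.258, 0.966, 0.0]
wrist_force: [0.5, -0.1, 0.3]
gripper_width: 0.056
gripper_force: 0.0
```

Request:
carry_out(
  translation=[
    [0,0,0],
    [0,0,0],
    [0,0,0],
    [0,0,0],
    [0,0,0],
    [0,0,0],
    [0,0,0],
    [0,0,0],
    [0,0,0],
  ],
  roll=[0,0,0,0,0,0,0,0,0],
  hand=-1,
  squeeze=30,
)

```text
time_s: 23.15
eef_pos: [0.4574, -0.0977, 0.1069]
tool_rot: [0.001, 0.258, 0.966, 0.0]
wrist_force: [-0.4, 2.8, 5.8]
gripper_width: 0.0155
gripper_force: 29.5
```

Pin gripped (15.5 mm). I'll swing along the arc.

Request:
carry_out(
  translation=[
    [-7e-05,-0.0042,0],
    [-7e-05,-0.0042,0],
    [-7e-05,-0.0042,0],
    [-7e-05,-0.0042,0],
    [-7e-05,-0.0042,0],
    [-7e-05,-0.0042,0],
    [-7e-05,-0.0042,0],
    [-7e-05,-0.0042,0],
    [-7e-05,-0.0042,0],
    [-7e-05,-0.0042,0],
  ],
  roll=[-0.0349,-0.0349,-0.0349,-0.0349,-0.0349,-0.0349,-0.0349,-0.0349,-0.0349,-0.0349],
)

```text
time_s: 23.98
eef_pos: [0.4456, -0.1371, 0.107]
tool_rot: [0.003, 0.086, 0.996, 0.0]
wrist_force: [4.8, 3.1, -1.0]
gripper_width: 0.015
gripper_force: 29.2
```

Request:
carry_out(
  translation=[
    [-7e-05,-0.0042,0],
    [-7e-05,-0.0042,0],
    [-7e-05,-0.0042,0],
    [-7e-05,-0.0042,0],
    [-7e-05,-0.0042,0],
    [-7e-05,-0.0042,0],
    [-7e-05,-0.0042,0],
    [-7e-05,-0.0042,0],
    [-7e-05,-0.0042,0],
    [-7e-05,-0.0042,0],
  ],
  roll=[-0.0349,-0.0349,-0.0349,-0.0349,-0.0349,-0.0349,-0.0349,-0.0349,-0.0349,-0.0349],
)

```text
time_s: 24.82
eef_pos: [0.4481, -0.1782, 0.107]
tool_rot: [0.006, -0.089, 0.996, -0.0]
wrist_force: [10.3, 6.8, -3.7]
gripper_width: 0.0145
gripper_force: 29.3
```

Request:
carry_out(
  translation=[
    [-0.0004,-0.0042,0],
    [-0.0004,-0.0042,0],
    [-0.0004,-0.0042,0],
    [-0.0004,-0.0042,0],
    [-0.0004,-0.0042,0],
    [-0.0004,-0.0042,0],
    [-0.0004,-0.0042,0],
    [-0.0004,-0.0042,0],
    [-0.0004,-0.0042,0],
    [-0.0004,-0.0042,0],
  ],
  roll=[-0.0349,-0.0349,-0.0349,-0.0349,-0.0349,-0.0349,-0.0349,-0.0349,-0.0349,-0.0349],
)

```text
time_s: 25.65
eef_pos: [0.4642, -0.2156, 0.1069]
tool_rot: [0.004, -0.26, 0.966, -0.0]
wrist_force: [7.7, 12.3, 1.8]
gripper_width: 0.0152
gripper_force: 29.9
```

Request:
carry_out(
  translation=[
    [-0.0003,-0.0042,0],
    [-0.0003,-0.0042,0],
    [-0.0003,-0.0042,0],
    [-0.0003,-0.0042,0],
    [-0.0003,-0.0042,0],
  ],
  roll=[-0.0349,-0.0349,-0.0349,-0.0349,-0.0349],
)

```text
time_s: 26.07
eef_pos: [0.4767, -0.2316, 0.1069]
tool_rot: [0.004, -0.343, 0.939, -0.0]
wrist_force: [6.4, 15.2, 3.9]
gripper_width: 0.0151
gripper_force: 30.1
```

Run:
```python
from h import *
s=get_state();print(s['eef_pos'],s['wrist_force'],s['q'],s['joint_efforts'])
```

```text
[ 0.47672329 -0.23155471  0.10693952] [ 6.44344248 15.1791541   3.92862314] [-0.14782458  0.35047519 -0.39461837 -0.00452723 -0.81854919 -0.71941527] [ -8.1066826  -32.14587808  11.4675656    5.61865747  -0.89671215
  -0.22201412]
```

Run:
```python
import numpy as np
from scipy.optimize import least_squares
P=np.array([(.4574,-.0977),(.4456,-.1371),(.4481,-.1782),(.4642,-.2156),(.4767,-.2316)])
r=least_squares(lambda c:np.hypot(*(P-c).T)-.12,[.56,-.16]);c=r.x
a=np.degrees(np.unwrap(np.arctan2(*(P-c).T[::-1])))%360
print(c,r.fun.round(4),a.round(1),a-a[0],c+.12*np.array([np.cos(np.radians(a[0]+80.2)),np.sin(np.radians(a[0]+80.2))]))
```

```text
[ 0.5649809 -0.1504893] [-0.0002  0.0001  0.0001 -0.     -0.0001] [153.9 173.6 193.3 212.9 222.6] [ 0.         19.73757805 39.47461188 59.0018695  68.71307308] [ 0.49455362 -0.24764895]
```

Request:
carry_out(
  translation=[
    [-0.001,0,0],
    [-0.001,0,0],
    [-0.001,0,0],
    [0,0,0],
  ],
  roll=[0,0,0,0],
)

```text
time_s: 26.4
eef_pos: [0.476, -0.2307, 0.1069]
tool_rot: [0.001, -0.342, 0.94, 0.0]
wrist_force: [0.4, 6.9, 5.7]
gripper_width: 0.015
gripper_force: 30.3
```

Request:
carry_out(
  translation=[
    [-0.0002,-0.0042,0],
    [-0.0002,-0.0042,0],
    [-0.0002,-0.0042,0],
    [-0.0002,-0.0042,0],
    [-0.0002,-0.0042,0],
    [0,0,0],
  ],
  roll=[-0.0349,-0.0349,-0.0349,-0.0349,-0.0349,0],
)

```text
time_s: 26.9
eef_pos: [0.4916, -0.2449, 0.1069]
tool_rot: [0.001, -0.423, 0.906, 0.0]
wrist_force: [-1.0, 10.4, 8.5]
gripper_width: 0.0155
gripper_force: 30.4
```

Request:
carry_out(
  translation=[
    [0,-0.002,0],
    [0,0,0],
    [0,0,0],
  ],
  roll=[-0.0175,0,0],
)

```text
time_s: 27.15
eef_pos: [0.4922, -0.2453, 0.1069]
tool_rot: [0.001, -0.43, 0.903, 0.001]
wrist_force: [-0.1, 12.0, 8.1]
gripper_width: 0.0155
gripper_force: 30.5
```

Request:
carry_out(
  translation=[
    [0,-0.002,0],
    [0,0,0],
    [0,0,0],
  ],
  roll=[-0.0175,0,0],
)

```text
time_s: 27.4
eef_pos: [0.4922, -0.2457, 0.1068]
tool_rot: [-0.0, -0.438, 0.899, 0.003]
wrist_force: [-4.3, 16.7, 11.8]
gripper_width: 0.0154
gripper_force: 31.2
```

Request:
carry_out(
  translation=[
    [-0.0015,-0.0015,0],
    [0,0,0],
    [0,0,0],
    [0,0,0],
  ],
  roll=[0,0,0,0],
)

```text
time_s: 27.73
eef_pos: [0.4922, -0.2457, 0.1068]
tool_rot: [-0.002, -0.438, 0.899, 0.004]
wrist_force: [-8.5, 15.3, 14.6]
gripper_width: 0.0154
gripper_force: 32.0
```

```bash
python3 ov.py 7
python3 - <<'E'
from h import *
for n in('side','top'):
    for t in('grip_pin_top','clamp_arm'):
        for e in tip_of(n,t)[:1] if t[0]=='g' else []: print(n,e,atz(n,e['at'],.148).round(4))
a=cv2.imread('pics/side7.png')[110:250,210:350];c=cv2.imread('pics/top7.png')[160:300,230:370];b=cv2.imread('pics/l7.png')[:, :400]
cv2.imwrite('pics/m7.png',np.hstack([cv2.resize(x,(266,266),interpolation=cv2.INTER_CUBIC) for x in(a,c,b)]))
E
```

```text
[ 0.49222811 -0.24573203  0.10675787] 0.01481111082645262 [-8.7288052  14.11794221 14.44789479]
side {'at': [276.8, 138.7], 'score': 0.62} [ 0.496 -0.232  0.148]
top {'at': [325.1, 218.3], 'score': 0.49} [ 0.4889 -0.243   0.148 ]
```

View pics/m7.png

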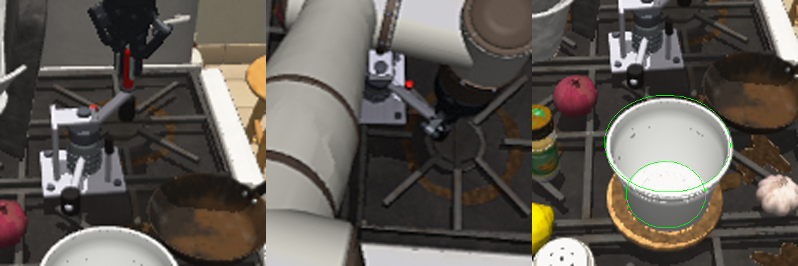

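The arm lies against the red sleeve with the pin still in the fingers, and the extra push gave force but no motion, so it is at the stop. The tub is upright on the trivet, and the onion, garlic and spice pot are in place.

```bash
python3 -c "
from station import *
print(close_job())"
```

```text
the job is handed in; nothing more can be done
None
```

The tub is upright on the middle of the trivet, the clamp arm is held against the red stop with the pin still gripped, the onion, garlic and spice pot look undisturbed in the pictures, and the job is handed in (verdict not shown).

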